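Let one canister out of its gravity dispenser at the packing bench

ROBOT

A 7-joint arm with a two-finger parallel gripper is mounted at the origin on the work surface. World frame = base frame: x ahead of the robot, y to its left, z up, the work surface at z = 0. Lengths are in m, angles in rad, forces in N, time in s.
With the tool pointing down it reaches from about 0.4 to 0.875 m from the base axis. Payload 19.3 kg.
Tool frame: the origin (TCP) lies where the fingers leave the gripper's body, on its centre line; the fingertips stand bot.tip_reach ahead of it and the grasp point (between the pads) lies 54 mm ahead of it (bot.tip_reach is the distance from the TCP to the fingertips, in m); z points along the fingers, y is the line along which they close (so a half turn about z gives the same grasp; the last joint's range is limited). The gripper opens to 85 mm and grips with 20 to 120 N. Pads are 22 mm wide; open, the fingers measure 114 mm over their backs; the gripper's body (76 mm by 85 mm) begins 54 mm behind the grasp point. The pads swing forward as they close: fully open they stand 13 mm farther back than shut.
Start: joints at [1.089, 0.521, -0.036, 1.599, 0.021, 1.021, -0.113], TCP at [0.25, -0.573, 0.304] pointing down, gripper open.
Joint ranges: [-2.91, 2.91], [-0.3, 2.13], [-1.5, 1.42], [0.17, 2.43], [-1.26, 4.41], [0.16, 1.93], [-2.52, 2.52]. Speed limits (rad/s): [1.89, 1.89, 2.39, 2.39, 3.01, 3.01, 3.01].

INTERFACE

Orientations are given as [roll, pitch, yaw] about the fixed x, y, z axes, in that order (R = Rz(yaw) Ry(pitch) Rx(roll)).
In Python, from workcell import bot gives the robot as it stands. The module is installed in compiled form; this text tells all that it offers.
- The arm moves only by the shell command python3 -m jog 'ROWS' [FORCE]. ROWS is JSON, a list that holds one entry, the list of rows, each a list of 7 numbers: the shift along the tool's x, y, z in mm, then the turn, a rotation vector about the tool's x, y, z in rad, then the opening, from 0 (shut) to 1 (fully open). In form: [[[tx, ty, tz, wx, wy, wz, fingers], ...]]. A call has 1 to 5 rows; each row shifts and turns the commanded pose from where the row before left it, along the tool's axes as they then stand; what a row does not reach is not made up. A row lasts 1/10 s, in which the tool goes at most 50 mm and 8.59 degrees, less where a joint would pass 70% of its speed; a pose out of reach is approached as far as the arm can. A call is refused whole if a number of a shift passes 50 or a number of a turn 0.15, either way. A call with a gripper value outside its range is refused whole. The fingers move at their own pace and stop on an object; FORCE is the grip in N (left out, the last holds). Time passes only in rows, so rows that do not move let the fingers close. It gives the time, the measured TCP pose, the force, the opening and the grip force at its end, in the units of the state.
- bot.observe(): the state, without advancing time (a new reading comes with each control period).
- bot.grab_frame(name): name is "side" or "top"; returns a dict with "img" (480x640x3 uint8, red, green, blue), "intrinsics" (3x3 intrinsics, pixels), "R" (3x3) and "t" (3): a world point X has camera coordinates R X + t. Camera axes: x right, y down, z forward; pixel columns grow to the right and rows downward; lengths in m; the calibration is good to about 2 mm. A picture is of the moment at which its call begins. There is no depth.
- bot.job_done(): hands the job in; it is judged then, once.
Trained networks look in a picture, given as the dict that the camera call returned (one of the last four; its "shot" number tells which), for a name from the list of things; names that differ only in an ending like _2 or _b are one class to them, and where a whole thing is asked for, a point or a joint stands for the part that bears it (a point fixed in the world has none). Each returns a list of dicts, best first, with "conf" (0 to 1); they miss things now and then, are a little off and sometimes report something else, mostly with a low value. They report only what shows in the picture. A call takes as long as a camera call.
- bot.trace(query, picture): "region" (480x640 bool, what is visible of it).
- bot.spot_point(query, picture): "xyz" ([x, y, z] in m, in world coordinates, good to about 4 mm: a listed point, or the origin of a listed thing).
The state is a dict: "clock": time; "qpos": joint angles; "qd": joint speeds; "joint_efforts": joint torques, N m; "position": TCP position; "tool_rot": TCP orientation; "force": force on the tool from outside, world axes, zero at the start; "moment": the same for the moment, N m; "grip_width": finger opening in m; "finger_force": force on a finger pad.
Only numpy, scipy, OpenCV 4.12 (cv2) and the standard library are available. Lean on these libraries where they do the work, as an engineer would, in place of code of your own. Each camera call takes 0.05 s, during which the arm holds its last target. There are 200 camera calls.

TASK

Send the smooth canister out to the packer across the bench: with a fingertip, press down the paddle of the rocking lever on the dispenser that holds it, so that the other end lifts the gate, and keep it down until the canister has rolled out into that dispenser's catch tray. Then let the paddle come back up so that the gate drops shut behind it. Leave the other dispenser with the reel alone, touch neither gates nor rolling things with the robot, and do not shift the other things on the bench.

Things in the scene. Friction and masses are not known exactly. Their poses are not given: they have to be found in the camera images.
- canister_dispenser: the dispenser that holds the canister: fixed metal stand 112 mm wide. Origin on the table under its gate; x runs down the chute to the catch tray, roughly away from the robot (turned up to 0.45 rad), z up. A lever rocks on a cross axle at x = -120 mm, 140 mm up: paddle on the -x end (robot side), gate on the +x end. Chute under it; tray at x 14 to 115 mm, walls 65 mm high; what rolls out comes to lie at x about 93 mm.
- canister_lever (a joint): rocking lever of that dispenser: 0 at rest (level, gate shut), grows as the paddle is pressed down, stops firmly at 0.38 rad. A spring brings it back to 0 when let go; pressing the paddle takes about 3 N at first, 5.5 N at the stop. The thing behind the gate has room to roll out above about 0.28 rad.
- canister_paddle (a point): middle of the top face of that lever's paddle: square metal plate 46 x 46 mm, level at rest, top 146 mm above the table, 220 mm from the dispenser's origin towards -x, 100 mm from the axle. It swings down 37 mm to the stop. Axes turn with the lever: x along it towards the gate, z out of the top face.
- canister_gate: gate plate of that lever, 82 mm wide, 36 mm high, 4 mm thick, hanging on a stem at the lever's +x end, lower edge 65 mm above the table when shut; origin at the top of the stem in the lever's middle line, 140 mm above the table
- reel_dispenser: the dispenser that holds the reel (like the other, left or right of it): fixed metal stand 112 mm wide. Origin on the table under its gate; x runs down the chute to the catch tray, roughly away from the robot (turned up to 0.45 rad), z up. A lever rocks on a cross axle at x = -120 mm, 140 mm up: paddle on the -x end (robot side), gate on the +x end. Chute under it; tray at x 14 to 115 mm, walls 65 mm high; what rolls out comes to lie at x about 93 mm.
- reel_lever (a joint): rocking lever of that dispenser: 0 at rest (level, gate shut), grows as the paddle is pressed down, stops firmly at 0.38 rad. A spring brings it back to 0 when let go; pressing the paddle takes about 3 N at first, 5.5 N at the stop. The thing behind the gate has room to roll out above about 0.28 rad.
- reel_paddle (a point): middle of the top face of that lever's paddle: square metal plate 46 x 46 mm, level at rest, top 146 mm above the table, 220 mm from the dispenser's origin towards -x, 100 mm from the axle. It swings down 37 mm to the stop. Axes turn with the lever: x along it towards the gate, z out of the top face.
- reel_gate: gate plate of that lever, 82 mm wide, 36 mm high, 4 mm thick, hanging on a stem at the lever's +x end, lower edge 65 mm above the table when shut; origin at the top of the stem in the lever's middle line, 140 mm above the table
- canister: smooth cylindrical canister with a plain lid, 44 mm across, 82 mm long, about 0.12 kg, lying across its chute behind the shut gate; origin at its centre; its y axis is the cylinder's axis (it rolls about it)
- reel: empty reel: two flange discs 44 mm across on a core 18 mm across, 82 mm long, about 0.1 kg, lying across the other chute; origin at its centre; y is its axis
- tape: roll of tape standing on its flat side: ring 64 mm across, 45 mm high; bystander, origin at the centre of its underside
- mug: mug, 76 mm across, 90 mm high; bystander, origin at the centre of its underside
- bottle: closed bottle, 60 mm across, 170 mm high; bystander, origin at the centre of its underside
- carton: small carton 90 x 120 x 60 mm high; bystander, origin at the centre of its underside
- cards: stack of product cards 55 x 85 x 27 mm high; bystander, origin at the centre of its underside
- stapler: stapler 130 mm long, 36 mm wide, about 60 mm high; bystander, origin at the centre of its underside
- tub: round clear tub with a lid, 72 mm across, 70 mm high; bystander, origin at the centre of its underside

How it is judged:
On the way, in this order (a step that is already met when the one before it is completed fails the run):
1. the paddle of the canister's dispenser is pressed down and its gate is on the way up (value of joint canister_lever above 0.15 rad).
2. with the gate still held up, the canister has rolled through into the catch tray (value of joint canister_lever above 0.15 rad and x of canister in the frame of canister_dispenser between 0.06 and 0.115 m and y of canister in the frame of canister_dispenser between -0.03 and 0.03 m and height (world z) of canister between 0.042 and 0.065 m), for 0.2 s.
At the end, for the whole second after the job is handed in: The canister lies at rest in its dispenser's catch tray (its centre 60 to 115 mm beyond the gate and within 30 mm of the tray's middle line, 42 to 65 mm up), the canister's lever is back within 0.04 rad of rest with the gate shut, and the reel is still behind its own shut gate (x of canister in the frame of canister_dispenser between 0.06 and 0.115 m and y of canister in the frame of canister_dispenser between -0.03 and 0.03 m and height (world z) of canister between 0.042 and 0.065 m and linear speed of canister below 0.02 m/s and value of joint each of canister_lever, reel_lever below 0.04 rad and x of reel in the frame of reel_dispenser between -0.1 and -0.01 m); the robot touches nothing.
It fails at once if the robot touches the canister or the reel instead of letting it roll (contact force between any of the fingers, the arm and canister above 0.3 N or contact force between any of the fingers, the arm and reel above 0.3 N).
It fails at once if the robot touches a gate instead of working it by the paddle (contact force between any of the fingers, the arm and canister_gate above 0.3 N or contact force between any of the fingers, the arm and reel_gate above 0.3 N).
It fails at once if the canister or the reel is lifted out (height (world z) of any of canister, reel above 0.115 m).
It fails at once if the lever of the reel's dispenser is pressed (value of joint reel_lever above 0.08 rad).
It fails at once if another thing on the bench is shifted by more than 20 mm (distance of any of tape, mug, bottle, carton, cards, stapler, tub from where it was at the start of the episode above 0.02 m).
It also fails if it takes over 35 s, if anything falls off the work surface, if the arm or the gripper's body presses on something with over 40 N, if the wrist force passes 120 N, or if a joint passes its speed limit or range.

## Working session

There is one attempt and no reset: what is moved stays moved. The work goes in short steps, Python scripts to look and compute and a shell command to move; the robot and the scene stay as the last step left them, time stands still between calls to the robot, and variables do not carry over. Pictures are saved under pics/ and viewed, at most 10 in all, crops included, and the job is handed in when it is done.

```bash
mkdir -p pics; cat > h.py <<'E'
import numpy as np,cv2
from workcell import bot
def save(f,n): cv2.imwrite('pics/'+n,f['img'][:,:,::-1])
def px(f,X):
    c=f['R']@np.array(X)+f['t']; u=f['intrinsics']@c; return (u[:2]/u[2]).round(0)
E
python3 - <<'E'
from h import *
s=bot.observe(); print(s['clock'],s['position'],s['tool_rot'],bot.tip_reach,s['grip_width'],s['force'])
for n in('top','side'):
    f=bot.grab_frame(n); save(f,n+'0.png')
    for q in ('canister_paddle','reel_paddle','canister_dispenser','reel_dispenser','canister','reel','canister_gate','reel_gate','bottle','mug','carton','stapler','tub'):
        r=bot.spot_point(q,f)
        print(n,q,[(np.round(d['xyz'],3).tolist(),round(d['conf'],2),px(f,d['xyz']).tolist()) for d in r[:2]])
E
```

```text
0.0 [ 0.25000961 -0.57255123  0.30335242] [-3.14049143e+00  9.30190345e-05  4.11772299e-01] 0.0726 0.08564757615298983 [ 0.15820654 -1.19330425 -0.03260165]
top canister_paddle [([0.478, -0.191, 0.144], 0.56, [409.0, 280.0])]
top reel_paddle [([0.478, 0.324, 0.144], 0.71, [183.0, 285.0])]
top canister_dispenser [([0.693, -0.242, 0.001], 0.64, [414.0, 205.0]), ([0.685, 0.24, 0.138], 0.38, [222.0, 198.0])]
top reel_dispenser [([0.68, 0.238, -0.001], 0.68, [233.0, 214.0])]
top canister [([0.664, -0.237, 0.081], 0.57, [418.0, 208.0])]
top reel [([0.661, 0.248, 0.085], 0.91, [223.0, 213.0]), ([0.462, 0.015, 0.0], 0.71, [319.0, 295.0])]
top canister_gate [([0.694, -0.242, 0.136], 0.52, [424.0, 190.0]), ([0.696, 0.006, -0.002], 0.17, [321.0, 207.0])]
top reel_gate [([0.687, 0.241, 0.138], 0.66, [222.0, 197.0])]
top bottle [([0.672, -0.378, 0.0], 0.64, [466.0, 212.0])]
top mug [([0.501, -0.406, -0.002], 0.81, [482.0, 275.0])]
top carton [([0.426, -0.274, 0.004], 0.75, [434.0, 306.0])]
top stapler [([0.509, 0.41, 0.003], 0.84, [165.0, 280.0])]
top tub [([0.657, 0.404, 0.002], 0.95, [170.0, 22
[... 321 characters left out ...]
 324.0])]
side canister [([0.667, -0.238, 0.083], 0.96, [322.0, 177.0])]
side reel [([0.661, 0.25, 0.085], 0.91, [215.0, 295.0])]
side canister_gate [([0.689, -0.239, 0.141], 0.52, [314.0, 154.0])]
side reel_gate [([0.686, 0.24, 0.141], 0.74, [203.0, 266.0])]
side bottle [([0.693, -0.239, 0.139], 0.43, [312.0, 154.0])]
side mug [([0.504, -0.406, 0.0], 0.63, [404.0, 187.0])]
side carton [([0.424, -0.272, 0.002], 0.97, [417.0, 219.0]), ([0.657, 0.402, -0.001], 0.48, [175.0, 383.0])]
side stapler [([0.503, 0.409, 0.001], 0.84, [246.0, 416.0]), ([0.426, -0.272, -0.001], 0.65, [416.0, 220.0])]
side tub [([0.654, 0.405, -0.003], 0.67, [175.0, 386.0]), ([0.685, 0.244, 0.141], 0.67, [202.0, 267.0])]
```

View pics/top0.png

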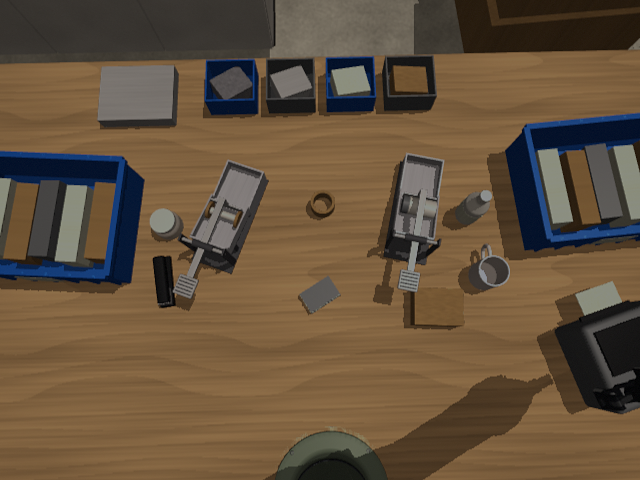

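View pics/side0.png

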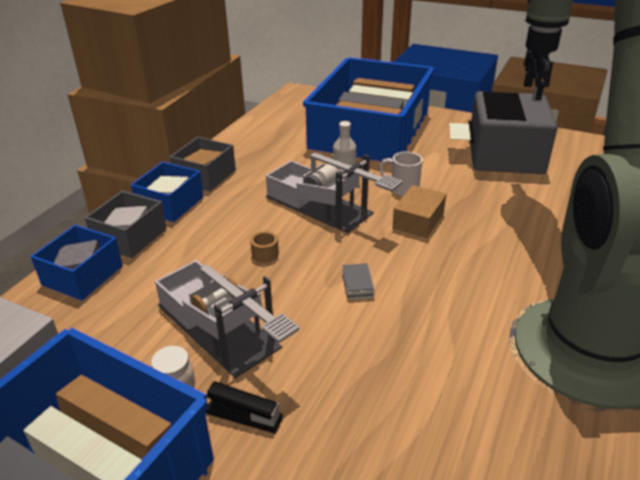

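The top view shows the grey canister at (418,205) in the right-hand dispenser, with its paddle at (409,280). The reel with the brown core is on the left at (225,215). Paddle to origin measures 219 mm and the heights fit.

```bash
python3 -m jog '[[[40,-29,0,0,0,0,0],[40,-29,0,0,0,0,0],[40,-29,0,0,0,0,0],[40,-29,0,0,0,0,0],[40,-29,0,0,0,0,0]]]' 20
```

```text
clock: 1.9
position: [0.376, -0.3581, 0.3041]
tool_rot: [3.141, -0.0, 0.412]
force: [0.6, -0.4, 0.5]
grip_width: 0.0121
finger_force: 0.0
```

```bash
python3 -m jog '[[[40,-29,0,0,0,0,0],[40,-29,0,0,0,0,0],[40,-29,0,0,0,0,0],[40,-27,0,0,0,0,0],[0,0,0,0,0,0,0]]]'
python3 - <<'E'
from h import *
s=bot.observe(); print(s['clock'],s['position'],s['tool_rot'],s['grip_width'],s['force'])
R=cv2.Rodrigues
from scipy.spatial.transform import Rotation as Q
M=Q.from_euler('xyz',s['tool_rot']).as_matrix(); p=s['position']+M[:,2]*bot.tip_reach
print('tip',p)
P=[]
for n in('side','top'):
    f=bot.grab_frame(n); save(f,n+'1.png'); r=bot.spot_point('canister_paddle',f)
    print(n,[(d['xyz'],d['conf']) for d in r[:1]],px(f,p))
    P+= [d['xyz'] for d in r[:1]]
for x in P+[[.477,-.191,.146]]: print('shift tool mm',1000*M.T@(np.array(x)-p))
E
```

```text
clock: 2.4
position: [0.4794, -0.1855, 0.3041]
tool_rot: [-3.141, -0.002, 0.42]
force: [-0.1, 0.3, 0.7]
grip_width: 0.0004
finger_force: 0.0
2.4 [ 0.47943007 -0.18548081  0.30409703] [-3.14052031e+00 -2.36833426e-03  4.19762720e-01] 0.00040043277374539267 [-0.14220944  0.31523667  0.66525077]
tip [ 0.47955535 -0.18533964  0.23149727]
side [([0.4768, -0.1875, 0.143], 0.89)] [389. 146.]
top [([0.4759, -0.186, 0.1422], 0.78)] [413. 274.]
shift tool mm [-3.60616907  0.94477074 88.48801717]
shift tool mm [-3.81861457 -0.79093883 89.289378  ]
shift tool mm [-4.8428267   4.21920728 85.48156689]
```

```bash
python3 -m jog '[[[-5,2,40,0,0,0,0],[0,0,35,0,0,0,0],[0,0,5,0,0,0,0],[0,0,10,0,0,0,0],[0,0,0,0,0,0,0]]]'
```

```text
clock: 3.1
position: [0.4727, -0.1958, 0.2142]
tool_rot: [3.141, -0.0, 0.411]
force: [-2.1, -0.7, 3.6]
grip_width: 0.0002
finger_force: 1.3
```

```bash
python3 - <<'E'
from h import *
f=bot.grab_frame('side'); cv2.imwrite('pics/side2.png',cv2.resize(f['img'][100:260,250:470,::-1],None,fx=3,fy=3)); s=bot.observe(); print(s['position'],s['force'])
E
```

```text
[ 0.47282384 -0.19564736  0.21475482] [-1.19532847 -0.54218901  2.32886536]
```

View pics/side2.png

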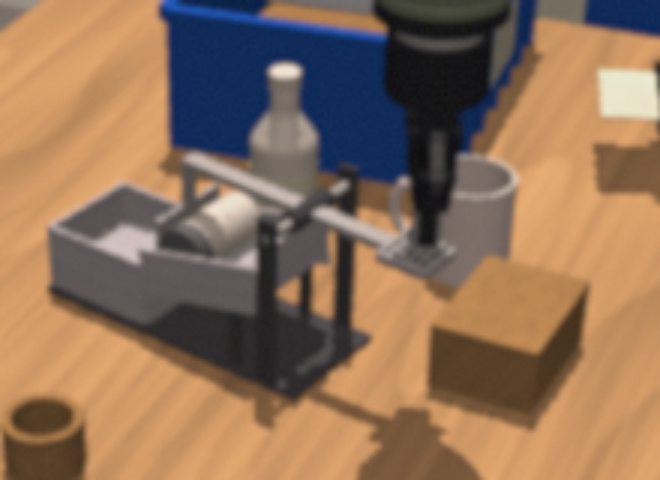

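The fingertip is on the paddle (crop about (425,250)), well inside its edges, and the measured load is about 3 N. Next I press down.

```bash
python3 -m jog '[[[0,0,10,0,0,0,0],[0,0,10,0,0,0,0],[0,0,10,0,0,0,0],[0,0,2,0,0,0,0],[0,0,0,0,0,0,0]]]'; python3 -m jog '[[[0,0,0,0,0,0,0],[0,0,0,0,0,0,0],[0,0,0,0,0,0,0],[0,0,0,0,0,0,0],[0,0,0,0,0,0,0]]]'
python3 - <<'E'
from h import *
f=bot.grab_frame('side'); cv2.imwrite('pics/side3.png',cv2.resize(f['img'][100:260,250:470,::-1],None,fx=3,fy=3)); s=bot.observe(); print(s['position'],s['force'])
r=bot.spot_point('canister',f); print([(d['xyz'],d['conf']) for d in r[:2]])
E
```

```text
clock: 3.65
position: [0.473, -0.1953, 0.1823]
tool_rot: [3.141, -0.001, 0.412]
force: [-1.2, -0.8, 6.1]
grip_width: 0.0001
finger_force: 2.6
clock: 4.15
position: [0.4729, -0.1952, 0.1827]
tool_rot: [3.141, -0.001, 0.412]
force: [-0.5, 0.6, 5.1]
grip_width: -0.0001
finger_force: 2.6
[ 0.47292218 -0.19525472  0.18271461] [-0.47129525  0.59163473  4.90355548]
[([0.7825, -0.2655, 0.0533], 0.74)]
```

View pics/side3.png

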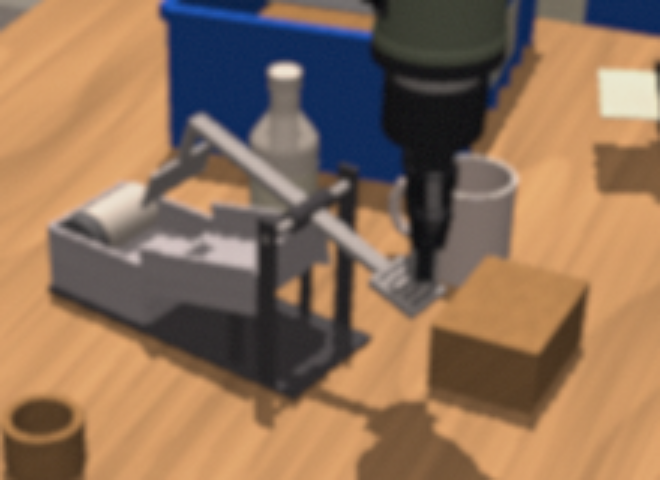

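The canister now lies in the tray at crop (115,212), about 95 mm beyond the gate and 53 mm up. I'll hold briefly, then release gently.

```bash
python3 -m jog '[[[0,0,0,0,0,0,0],[0,0,0,0,0,0,0],[0,0,0,0,0,0,0],[0,0,0,0,0,0,0],[0,0,0,0,0,0,0]]]' >/dev/null; python3 -m jog '[[[0,0,-8,0,0,0,0],[0,0,-8,0,0,0,0],[0,0,-8,0,0,0,0],[0,0,-8,0,0,0,0],[0,0,-10,0,0,0,0]]]' >/dev/null;  python3 -m jog '[[[0,0,-30,0,0,0,0],[0,0,-40,0,0,0,0],[0,0,-10,0,0,0,0],[0,0,0,0,0,0,0],[0,0,0,0,0,0,0]]]'; python3 -m jog '[[[0,0,0,0,0,0,0],[0,0,0,0,0,0,0],[0,0,0,0,0,0,0],[0,0,0,0,0,0,0],[0,0,0,0,0,0,0]]]' >/dev/null
python3 - <<'E'
from h import *
f=bot.grab_frame('side'); cv2.imwrite('pics/side4.png',cv2.resize(f['img'][100:260,250:470,::-1],None,fx=3,fy=3))
for q in('canister','canister_paddle','reel','reel_paddle'):
  r=bot.spot_point(q,f); print(q,[(d['xyz'],d['conf']) for d in r[:1]])
E
```

```text
clock: 5.75
position: [0.4724, -0.1951, 0.3036]
tool_rot: [-3.142, 0.0, 0.412]
force: [-0.2, 0.7, 0.1]
grip_width: 0.0005
finger_force: 0.0
canister [([0.7797, -0.2682, 0.0527], 0.78)]
canister_paddle [([0.4772, -0.1885, 0.1454], 0.89)]
reel [([0.6592, 0.2509, 0.0855], 0.74)]
reel_paddle [([0.4791, 0.32, 0.139], 0.88)]
```

View pics/side4.png

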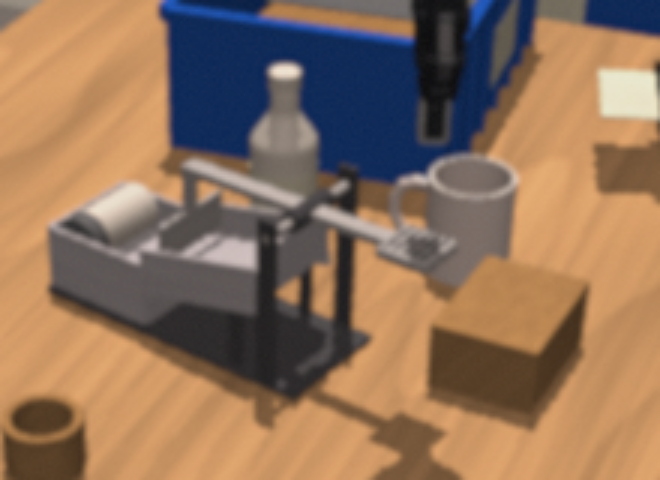

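The canister is in the tray (crop (115,212)), the lever is level with the gate shut, and the tool is clear of everything.

```bash
python3 -c "from workcell import bot; print(bot.job_done())"
```

```text
the job is handed in; nothing more can be done
None
```

The job is handed in: the canister rolled out into its catch tray, the gate is shut behind it, the reel is still behind its own gate, and the arm is clear; the hand-in call returned no verdict.

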